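# Find the hand nut that fits the label-roll holder

### The arm

A 6-joint arm with a two-finger parallel gripper is mounted at the origin on the work surface. World frame = base frame: x ahead of the robot, y to its left, z up, the work surface at z = 0. Lengths are in m, angles in rad, forces in N, time in s.
With the tool pointing down it reaches from about 0.375 to 0.9 m from the base axis. Payload 3.1 kg.
Tool frame: the origin (TCP) lies midway between the tips of the shut fingers; the grasp point (between the pads) lies 19 mm behind it; z points along the fingers, y is the line along which they close (so a half turn about z gives the same grasp; the last joint's range is limited). The gripper opens to 85 mm and grips with 20 to 120 N. Pads are 22 mm wide; open, the fingers measure 114 mm over their backs; the gripper's body (76 mm by 85 mm) begins 54 mm behind the grasp point. The pads swing forward as they close: fully open they stand 13 mm farther back than shut.
Start: joints at [-1.452, 0.527, 1.433, -0, 1.181, -0.178], TCP at [0.183, -0.597, 0.231] pointing down, gripper open.
Joint ranges: [-3.08, 3.08], [-0.75, 2.2], [0.22, 2.44], [-1.43, 4.57], [0, 2.65], [-2.85, 2.85]. Speed limits (rad/s): [2.79, 2.79, 3.14, 3.14, 3.14, 3.14].

### API

Orientations are given as a unit quaternion [x, y, z, w].
In Python, from station import manip gives the robot as it stands.
- The arm moves only by the tool step_arm, never from a script. Its argument "targets" is text: rows parted by semicolons, each of 4 numbers parted by spaces: the shift along the tool's x, y, z in mm, then the turn about the tool's z in degrees. A call has 1 to 12 rows; each row is the pose to reach, as a shift and turn from the pose commanded when the call began, along the tool's axes at that moment; what a row does not reach only later rows make up. A row lasts 1/10 s, in which the tool goes at most 50 mm and 8.59 degrees, less where a joint would pass 70% of its speed; a pose out of reach is approached as far as the arm can. A call with a gripper value outside its range is refused whole. "gripper" is the closure, from 0 (fully open) to 1 (shut), set as the call begins (left out, the last holds). The fingers move at their own pace and stop on an object; "squeeze" is the grip in N (left out, the last holds). Time passes only in rows, so rows that repeat a pose let the fingers close. It gives the time, the measured TCP pose, the force, the opening and the grip force at its end, in the units of the state.
- manip.sense(): the state, without advancing time (a new reading comes with each control period).
- manip.snapshot(name): name is "scene" or "top" or "wrist"; returns the picture (480x640x3 uint8, red, green, blue); there is no depth.
- manip.get_calibration(name): a dict with "fov_y" (degrees; the focal length in pixels is half the picture's height over the tangent of half this angle, whatever the lens; pixels are square), "cx", "cy" (the principal point, pixels), "extrinsics" (4x4, takes a point from camera to world coordinates); the wrist camera has in their place "tool_from_camera" (4x4, takes a point from camera to tool coordinates, whose origin is the TCP and whose axes are the flange's). Camera axes: x right, y down, z forward; pixel columns grow to the right and rows downward; lengths in m; the calibration is good to about 2 mm. A picture is of the moment at which its call begins: read the wrist's pose just before it. get_calibration takes no time and is no camera call.
- manip.sign_off(): hands the job in; it is judged then, once.
Trained networks look in the newest picture that a camera, given by its name, has taken for a name from the list of things; names that differ only in an ending like _2 or _b are one class to them, and where a whole thing is asked for, a point or a joint stands for the part that bears it (a point fixed in the world has none). Each returns a list of dicts, best first, with "p" (0 to 1); they miss things now and then, are a little off and sometimes report something else, mostly with a low value. They report only what shows in the picture. A call takes as long as a camera call. They do not tell look-alikes from the thing itself.
- manip.recognise(camera, query): "position" ([column, row] in pixels, amid what is visible of it).
- manip.masks_of(camera, query): "pixels" (480x640 bool, what is visible of it) and "position" ([column, row] in pixels, amid what is visible of it).
- manip.mark_of(camera, query): "position" ([column, row] in pixels: a listed point, or the origin of a listed thing).
The state is a dict: "t": time; "q": joint angles; "qd": joint speeds; "tau": joint torques, N m; "tcp_pos": TCP position; "tool_rot": TCP orientation; "force": force on the tool from outside, world axes, zero at the start; "ft_torque": the same for the moment, N m; "finger_gap": opening from 0.0 (shut) to 1.0 (fully open); "gripper_force": force on a finger pad.
Only numpy, scipy, OpenCV 4.12 (cv2) and the standard library are available. Lean on these libraries where they do the work, as an engineer would, in place of code of your own. Each camera call takes 0.05 s, during which the arm holds its last target. There are 200 camera calls.

### The job

The label roll on the counter labeller has lost its hand nut. Of the three look-alike black nuts on the counter, find by trial the one that threads onto the sloping stud and screw it clockwise fully home, so that it alone holds the sprung disc pressed down on the roll; leave the other two standing upright on the counter, mouth down, and do not knock over or push away the muffins, the tin or the jar.

Things in the scene. Friction and masses are not known exactly. Their poses are not given: they have to be found in the camera images.
- nut_a_mid (a point): One of three black hand nuts standing mouth down on the counter, alike outside: oblong block 60 (its x) x 40 (its y) x 42 mm high, flat 40 mm sides to grip, closed top, 100 to 210 g. The point is its centre, 21 mm above its rim; z points out of the closed top.
- nut_b_mid (a point): One of three black hand nuts standing mouth down on the counter, alike outside: oblong block 60 (its x) x 40 (its y) x 42 mm high, flat 40 mm sides to grip, closed top, 100 to 210 g. The point is its centre, 21 mm above its rim; z points out of the closed top.
- nut_c_mid (a point): One of three black hand nuts standing mouth down on the counter, alike outside: oblong block 60 (its x) x 40 (its y) x 42 mm high, flat 40 mm sides to grip, closed top, 100 to 210 g. The point is its centre, 21 mm above its rim; z points out of the closed top.
- seat: Sloping label-roll holder of the labeller. Origin: on the axis of the fixed steel stud, at the outer face of the free round aluminium disc (68 mm across). z runs along the stud to its tip and leans 24 degrees from vertical towards the robot's side. x points up the slope away from the robot, y to the left; the grey printer (155 mm high) begins 110 mm to the left of the axis, 80 mm nearer than the origin to 120 mm beyond.
- stud_tip (a point): Tip of the fixed stud, on its axis, 28 mm out from the free disc; axes as body seat. The stud is one of three kinds (21, 27 or 33 mm over the thread), changed from start to start; each nut fits one kind. Thread: right-handed, two-start, 16 mm advance per turn. A nut too small stops on the tip, rim 16 mm or more above the disc; one too large reaches the disc, turns freely and lifts straight off.
- stud_thread (a point): Middle of the thread, on the stud's axis, 11 mm out; axes as body seat. The right nut slips down to the disc when its x axis (either way) is 1.24 rad (+-0.2) anticlockwise of this x, seen from the tip; at other angles it rides up to 7 mm higher. Turned clockwise from there it catches within 1 rad, can then not be lifted off, and is home, disc at its stop, after about 2.45 rad (half of the stroke at 1.7).
- disc (a joint): How far the sprung brake disc is pressed down along the stud, m: 0 free, 0.004 at its stop. The spring pushes back with 6 N at the start and 12 N at the stop.
- nut_a: The nut of point nut_a_mid; the origin is the centre of its rim plane, axes as there. Its bore, hidden from above, is one of three sizes (each nut another). In it two lugs stand on its x axis, 10 mm above the rim, which run in the stud's thread.
- nut_b: The nut of point nut_b_mid; the origin is the centre of its rim plane, axes as there. Its bore, hidden from above, is one of three sizes (each nut another). In it two lugs stand on its x axis, 10 mm above the rim, which run in the stud's thread.
- nut_c: The nut of point nut_c_mid; the origin is the centre of its rim plane, axes as there. Its bore, hidden from above, is one of three sizes (each nut another). In it two lugs stand on its x axis, 10 mm above the rim, which run in the stud's thread.
- muffin_1: Bystander: dark paper cup muffin, 66 mm across and 67 mm high; origin at the centre of its underside.
- muffin_2: Bystander: pale muffin in a dark cup, 66 mm across and 67 mm high; origin at the centre of its underside.
- tin: Bystander: tin, 74 mm across and 110 mm high; origin at the centre of its underside.
- jar: Bystander: jar with a steel cap, 72 mm across and 100 mm high; origin at the centre of its underside.
There are look-alikes about, which are no part of the job. Leave any red look-alike of the nut_c alone.

How it is judged:
By the outcome, as a careful person would: the job done as asked, in the order asked, and still so for the second after the job is handed in, with the robot touching nothing.
It also fails if it takes over 72 s, if anything falls off the work surface, if the arm or the gripper's body presses on something with over 40 N, if the wrist force passes 120 N, or if a joint passes its speed limit or range.

## Working session

There is one attempt and no reset: what is moved stays moved. The work goes in short steps, Python scripts to look and compute and a tool call to move; the robot and the scene stay as the last step left them, time stands still between calls to the robot, and variables do not carry over. Pictures are saved under pics/ and viewed, at most 10 in all, crops included, and the job is handed in when it is done.

Besides the shell and the picture viewer there is one more tool, called after "Emit:" by a JSON object that holds its "name" and its "arguments", one argument or row to a line. step_arm: Moves the arm, as the interface text tells. Its arguments: {"type":"object","properties":{"targets":{"type":"string"},"gripper":{"type":"number"},"squeeze":{"type":"number"}},"required":["targets"]}

```bash
ls; mkdir -p pics; cat > h.py <<'E'
import numpy as np, cv2
from station import manip
from scipy.spatial.transform import Rotation as R
def cal(n):
    c=manip.get_calibration(n); f=240/np.tan(np.radians(c['fov_y'])/2)
    if n=='wrist':
        s=manip.sense(); T=np.eye(4); T[:3,:3]=R.from_quat(s['tool_rot']).as_matrix(); T[:3,3]=s['tcp_pos']
        E=T@np.array(c['tool_from_camera'])
    else: E=np.array(c['extrinsics'])
    return f,c['cx'],c['cy'],E
def ray(C,p):
    f,cx,cy,E=C; d=E[:3,:3]@np.array([(p[0]-cx)/f,(p[1]-cy)/f,1]); return E[:3,3],d/np.linalg.norm(d)
def atz(C,p,z):
    o,d=ray(C,p); return o+d*(z-o[2])/d[2]
def proj(C,X):
    f,cx,cy,E=C; v=E[:3,:3].T@(np.array(X)-E[:3,3]); return np.array([f*v[0]/v[2]+cx,f*v[1]/v[2]+cy])
def tri(rs):
    A=0;b=0
    for o,d in rs:
        P=np.eye(3)-np.outer(d,d);A=A+P;b=b+P@o
    return np.linalg.solve(A,b)
E
python3 - <<'E'
from h import *
for n in ['scene','top']:
    im=manip.snapshot(n); cv2.imwrite(f'pics/{n}0.png',im[:,:,::-1]); C=cal(n); print(n,manip.get_calibration(n)['fov_y'],C[3].round(3).tolist())
    for q,z in [('nut_a_mid',.021),('stud_tip',.1),('seat',.1),('muffin_1',0),('tin',0),('jar',0)]:
        for r in manip.mark_of(n,q): print(q,round(r['p'],2),np.round(r['position'],1),atz(C,r['position'],z).round(3))
print(manip.sense())
E
```

```text
pics
scene 51.54196003971751 [[-0.136, 0.81, -0.571, 1.026], [0.991, 0.104, -0.089, -0.092], [-0.013, -0.577, -0.816, 0.882], [0.0, 0.0, 0.0, 1.0]]
nut_a_mid 0.47 [274.3 245.9] [ 0.466 -0.285  0.021]
stud_tip 0.29 [356.4 272.7] [ 0.556 -0.107  0.1  ]
stud_tip 0.23 [356.3 268.7] [ 0.548 -0.108  0.1  ]
seat 0.77 [472.4 319. ] [0.622 0.099 0.1  ]
muffin_1 0.83 [321.4 215.7] [ 0.359 -0.201 -0.   ]
muffin_1 0.82 [223.8 307.5] [ 0.609 -0.361 -0.   ]
tin 0.77 [211.5 211.7] [ 0.379 -0.449  0.   ]
jar 0.93 [152.1 304.6] [ 0.622 -0.504  0.   ]
top 55.07465734832159 [[0.01, -0.996, 0.091, 0.409], [-0.999, -0.006, 0.04, -0.208], [-0.039, -0.092, -0.995, 0.94], [0.0, 0.0, 0.0, 1.0]]
nut_a_mid 0.83 [373.4 259.7] [ 0.454 -0.29   0.021]
stud_tip 0.66 [163.6 175.3] [0.606 0.109 0.1  ]
seat 0.57 [167.8 175.2] [0.606 0.101 0.1  ]
muffin_1 0.63 [407.  183.9] [ 0.612 -0.361  0.   ]
tin 0.66 [448.1 298.6] [ 0.378 -0.441  0.   ]
jar 0.63 [478.4 180.8] [ 0.618 -0.507  0.   ]
{'t': 0.7, 'q': array([-1.45146678e+00,  5.27470008e-01,  1.43269462e+00,  3.14090832e-05,
        1.18139885e+00, -1.78513670e-01]), 'qd': array([-6.01415982e-04, -1.94106433e-06,  2.13901293e-04, -4.36343620e-04,
       -2.32288518e-04, -1.22977201e-03]), 'tau': array([ 4.54445999e-04, -4.42163372e+01, -1.78384262e+01, -1.66841960e-04,
        4.96756275e-04, -1.56580541e-05]), 'tcp_pos': array([ 0.18343828, -0.59745684,  0.23133056]), 'tool_rot': array([9.88932540e-01, 1.48365866e-01, 1.40909887e-05, 1.50107797e-05]), 'force': array([ 0.07643146, -1.34757392, -0.69573639]), 'ft_torque': array([ 0.05008603, -0.00871207,  0.02958065]), 'gripper_force': 0.0, 'finger_gap': 1.0002942888080295}
```

View pics/top0.png

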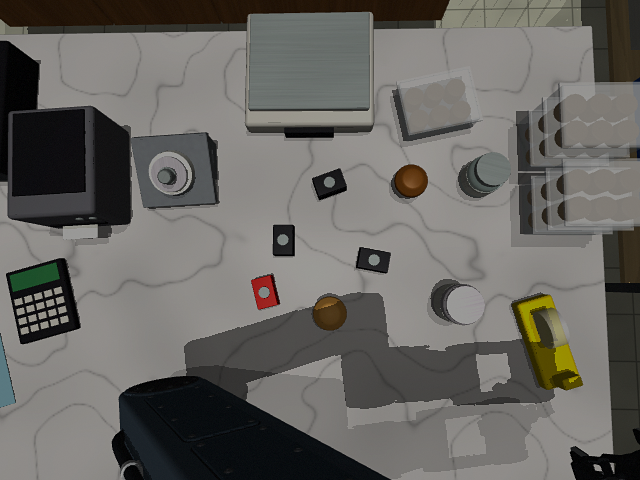

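View pics/scene0.png

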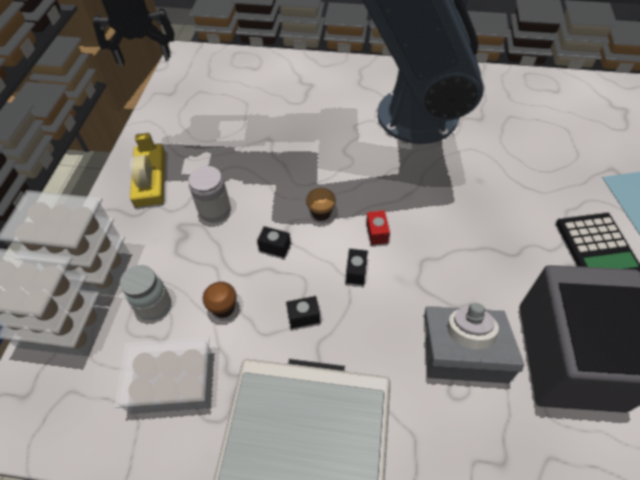

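Black nuts in top picture: (329,183), (283,240), (373,260). The one at (264,291) is red, so I leave it alone. The holder is at (167,175), with its stud tip in scene near (476,308). Next I measure the nuts and the stud, and enlarge the stud and nuts to confirm.

```bash
python3 - <<'E'
from h import *
t=cv2.imread('pics/top0.png'); s=cv2.imread('pics/scene0.png')
C=cal('top'); S=cal('scene')
for p in [(329,183),(283,240),(373,260)]:
    x0,y0=p[0]-25,p[1]-25; c=t[y0:y0+50,x0:x0+50]
    m=(c.max(2)<60).astype(np.uint8)
    n,l,st,ce=cv2.connectedComponentsWithStats(m); k=1+np.argmax(st[1:,4])
    pts=np.argwhere(l==k)[:,::-1]+[x0,y0]
    g=np.argwhere((c.min(2)>100)&(c.max(2)<190)&(cv2.morphologyEx(m,cv2.MORPH_CLOSE,np.ones((13,13)))>0))[:,::-1]+[x0,y0]
    box=cv2.boxPoints(cv2.minAreaRect(pts.astype(np.float32)))
    w=np.array([atz(C,q,.03)[:2] for q in box]); e=[w[1]-w[0],w[2]-w[1]]; L=[np.linalg.norm(v) for v in e]; v=e[int(np.argmax(L))]
    print(p,'dot',g.mean(0).round(1),len(g),atz(C,g.mean(0),.042).round(4),'rect',w.mean(0).round(4),np.round(L,3),'yaw',np.degrees(np.arctan2(v[1],v[0])).round(1))
print('seat',tri([ray(C,(167.8,175.2)),ray(S,(472.4,319))]).round(4),'tip',tri([ray(C,(163.6,175.3)),ray(S,(476,307))]).round(4))
a=cv2.resize(t[125:215,125:225],None,fx=4,fy=4,interpolation=2); b=cv2.resize(s[285:385,420:520],None,fx=3.6,fy=3.6,interpolation=2); cv2.imwrite('pics/crop1.png',np.hstack([a,b]))
print([x for x in dir(manip) if x[0]!='_'])
E
```

```text
(329, 183) dot [328.9 181.6] 83 [ 0.6069 -0.201   0.042 ] rect [ 0.6046 -0.2013] [0.062 0.047] yaw -69.6
(283, 240) dot [282.4 239.4] 87 [ 0.4914 -0.1106  0.042 ] rect [ 0.4914 -0.1114] [0.042 0.06 ] yaw -179.2
(373, 260) dot [373.6 259.5] 91 [ 0.4532 -0.2888  0.042 ] rect [ 0.4534 -0.2881] [0.042 0.063] yaw -100.0
seat [0.611  0.1064 0.0794] tip [0.6035 0.1045 0.11  ]
['PlanningError', 'get_calibration', 'mark_of', 'masks_of', 'recognise', 'sense', 'sign_off', 'snapshot']
```

View pics/crop1.png

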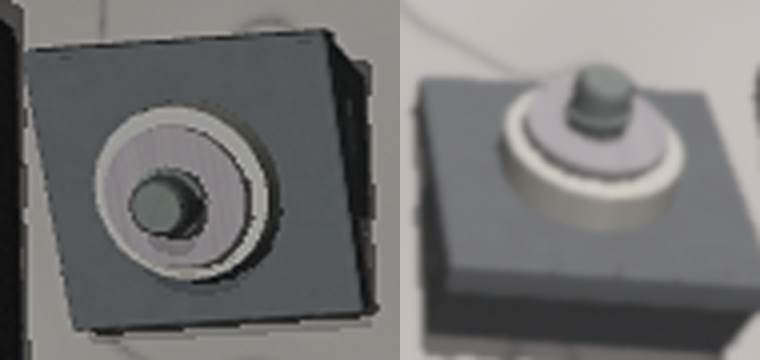

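```bash
python3 - <<'E'
from h import *
C=cal('top'); S=cal('scene')
a=tri([ray(C,(168.8,173.8)),ray(S,(474.4,319.7))]);b=tri([ray(C,(164.5,176.3)),ray(S,(477.5,307.2))])
print(a,b,b-a,np.linalg.norm(b-a),np.degrees(np.arctan2(*(b-a)[[1,0]])))
print(proj(C,a),proj(S,a),proj(C,b),proj(S,b))
# block edges in top: near edge and far edge directions at guess z
for p,q in [((132,137),(207.5,132.5)),((144,207.5),(219,203))]:
  for z in (.02,.06,.08):
    u=atz(C,q,z)-atz(C,p,z); print(z,u[:2].round(3),np.degrees(np.arctan2(u[1],u[0])))
E
```

```text
[0.61328865 0.10690144 0.08050868] [0.60231408 0.10596574 0.10651349] [-0.01097458 -0.0009357   0.02600481] 0.028241231909009946 -175.12668788434044
[168.73260828 173.80460833] [474.32735281 319.71109147] [164.09748032 176.32593007] [477.07280178 307.26850759]
0.02 [ 0.009 -0.159] -86.71163235969163
0.06 [ 0.009 -0.152] -86.7116323596916
0.08 [ 0.009 -0.148] -86.71163235969165
0.02 [ 0.01  -0.155] -86.3793589346516
0.06 [ 0.009 -0.148] -86.37935893465162
0.08 [ 0.009 -0.145] -86.37935893465159
```

Emit:
{"name": "step_arm", "arguments": {
  "targets": "0 0 -30 0;0 0 -60 0",
  "gripper": 0
}}

```text
t: 0.9
tcp_pos: [0.1833, -0.5967, 0.2908]
tool_rot: [0.989, 0.148, 0.0, -0.002]
force: [0.6, -0.9, 0.4]
finger_gap: 0.998
gripper_force: 0.0
```

Emit:
{"name": "step_arm", "arguments": {
  "targets": "0 50 0 0;0 100 0 0;0 150 0 0;0 200 0 0;0 250 0 0;0 300 0 0;0 350 0 0;0 400 0 0;0 450 0 0;0 450 0 0"
}}

```text
t: 1.9
tcp_pos: [0.2763, -0.9005, 0.2613]
tool_rot: [0.989, 0.148, 0.003, 0.02]
force: [0.0, -0.9, 0.7]
finger_gap: 0.999
gripper_force: 0.0
```

```bash
python3 - <<'E'
from h import *
s=manip.sense(); print(s['t'],s['q'].round(3),s['tcp_pos'].round(4),R.from_quat(s['tool_rot']).as_matrix().round(3).tolist())
E
```

```text
1.9 [-1.393  1.068  0.218  0.005  1.815 -0.118] [ 0.2763 -0.9005  0.2613] [[0.956, 0.293, 0.011], [0.293, -0.955, -0.039], [-0.0, 0.04, -0.999]]
```

Emit:
{"name": "step_arm", "arguments": {
  "targets": "0 -50 0 0;0 -100 0 0;0 -150 0 0;0 -200 0 0"
}}

```text
t: 2.3
tcp_pos: [0.224, -0.7302, 0.2568]
tool_rot: [0.989, 0.148, 0.003, 0.022]
force: [-0.3, -2.4, -0.2]
finger_gap: 0.998
gripper_force: 0.0
```

```bash
python3 - <<'E'
from h import *
s=manip.sense(); print(s['t'],s['q'].round(3),s['tcp_pos'].round(4),R.from_quat(s['tool_rot']).as_matrix().round(3).tolist())
E
```

```text
2.3 [-1.421  0.689  1.041  0.006  1.367 -0.149] [ 0.224  -0.7302  0.2568] [[0.956, 0.293, 0.012], [0.293, -0.955, -0.043], [-0.001, 0.044, -0.999]]
```

```bash
cat >> h.py <<'E'
def go(p,yaw=None):
    "shift (mm) in tool axes and turn (deg) to bring TCP to p with tool x (horizontal heading) at yaw deg"
    s=manip.sense(); M=R.from_quat(s['tool_rot']).as_matrix()
    d=M.T@(np.array(p)-s['tcp_pos'])*1000; y=np.degrees(np.arctan2(M[1,0],M[0,0]))
    print('t',round(s['t'],2),'shift',d.round(1),'yaw now',y.round(1),'turn' ,None if yaw is None else -round(yaw-y,1),'q',s['q'].round(2),'z',M[:,2].round(3),'tcp',s['tcp_pos'].round(4))
E
python3 -c "
from h import *
go([.4914,-.1108,.18],180)"
```

```text
t 2.3 shift [ 437.5 -516.5   53.6] yaw now 17.1 turn -162.9 q [-1.42  0.69  1.04  0.01  1.37 -0.15] z [ 0.012 -0.043 -0.999] tcp [ 0.224  -0.7302  0.2568]
```

Emit:
{"name": "step_arm", "arguments": {
  "targets": "37 -43 4 -8.5;73 -86 7 -17;110 -130 11 -25.5;146 -172 14 -34;182 -215 18 -42.5;219 -258 21 -51;255 -301 25 -59.5;292 -344 30 -68;328 -387 36 -76.5;365 -430 42 -85;401 -473 48 -93.5;437 -516 54 -102"
}}

```text
t: 3.5
tcp_pos: [0.4631, -0.1828, 0.1931]
tool_rot: [0.505, 0.863, -0.013, 0.018]
force: [1.3, -0.7, -0.5]
finger_gap: 1.0
gripper_force: 0.0
```

Emit:
{"name": "step_arm", "arguments": {
  "targets": "0 0 0 -8.5;0 0 0 -17;0 0 0 -25.5;0 0 0 -34;0 0 0 -42.5;0 0 0 -51;0 0 0 -59.5;0 0 0 -60.9"
}}

```text
t: 4.3
tcp_pos: [0.4624, -0.1844, 0.1929]
tool_rot: [-0.0, 1.0, -0.02, 0.008]
force: [-0.2, -0.7, -0.1]
finger_gap: 1.001
gripper_force: 0.0
```

```bash
python3 - <<'E'
from h import *
go([.4914,-.1108,.05],180)
C=cal('wrist'); im=manip.snapshot('wrist'); cv2.imwrite('pics/w1.png',im[:,:,::-1])
print(proj(C,[.4914,-.1108,.042]))
for r in manip.mark_of('wrist','nut_b_mid'): print(r['p'],r['position'],atz(C,r['position'],.021))
E
```

```text
t 4.3 shift [-26.7  79.2 140.3] yaw now -180.0 turn -360.0 q [-0.59  0.4   1.81 -0.03  0.89 -2.14] z [ 0.017 -0.04  -0.999] tcp [ 0.4624 -0.1844  0.1929]
[422.85455227 250.77764916]
0.78 [309.2, 365.2] [ 0.60978335 -0.20093258  0.021     ]
```

View pics/w1.png

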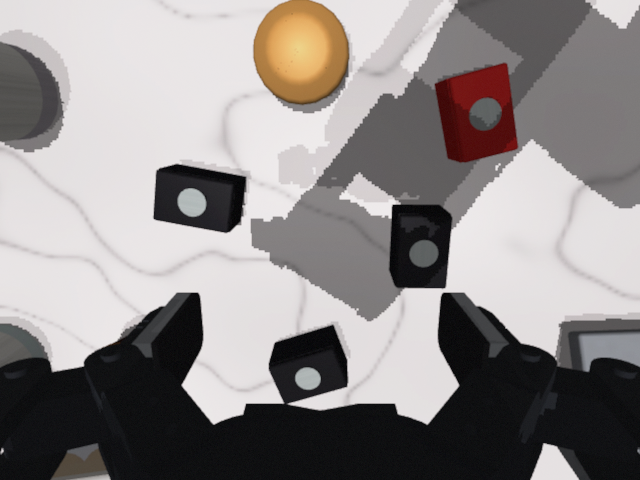

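The wrist picture shows the three black nuts at (192,202), (308,378) and (423,253), with the red one apart at (485,113). The predicted dot agrees with the nut at (423,253), so I go for that one.

Emit:
{"name": "step_arm", "arguments": {
  "targets": "-13 40 25 0;-27 79 50 0;-27 80 90 0;-27 81 130 0;-27 81 165 0;-27 81 183 0;-27 81 183 0"
}}

```text
t: 5.1
tcp_pos: [0.4893, -0.1087, 0.003]
tool_rot: [0.001, 1.0, -0.017, 0.004]
force: [-0.2, 0.5, -0.4]
finger_gap: 1.002
gripper_force: 0.0
```

```bash
python3 -c "
from h import *
go([.4914,-.1108,.008],180)"
```

```text
t 5.1 shift [-2.2 -2.2 -4.9] yaw now 179.9 turn -0.1 q [-0.42  0.76  1.9  -0.06  0.46 -1.94] z [ 0.008 -0.035 -0.999] tcp [ 0.4893 -0.1087  0.003 ]
```

Emit:
{"name": "step_arm", "arguments": {
  "targets": "0 0 0 0;0 0 0 0;0 0 0 0;0 0 0 0;0 0 0 0",
  "gripper": 1,
  "squeeze": 60
}}

```text
t: 5.6
tcp_pos: [0.4909, -0.1093, 0.0066]
tool_rot: [0.001, 1.0, -0.019, 0.007]
force: [0.3, 0.0, 6.3]
finger_gap: 0.456
gripper_force: 59.5
```

Emit:
{"name": "step_arm", "arguments": {
  "targets": "0 0 -50 0;0 0 -100 0;0 0 -150 0;-40 -20 -190 0;-85 -40 -220 0;-130 -60 -250 0;-175 -85 -270 0;-220 -110 -280 0;-265 -135 -290 0;-310 -160 -300 0;-355 -185 -300 0;-400 -200 -300 0"
}}

```text
t: 6.8
tcp_pos: [0.8482, -0.2833, 0.3158]
tool_rot: [0.001, 1.0, -0.019, 0.007]
force: [2.2, -0.6, -0.3]
finger_gap: 0.463
gripper_force: 60.8
```

Emit:
{"name": "step_arm", "arguments": {
  "targets": "-50 0 0 0;-100 0 0 0;-150 0 0 0;-200 0 0 0;-250 0 0 0;-300 0 0 0"
}}

```text
t: 7.4
tcp_pos: [0.912, -0.2456, 0.2731]
tool_rot: [0.0, 0.999, -0.024, 0.025]
force: [0.2, 0.3, -2.5]
finger_gap: 0.461
gripper_force: 61.7
```

```bash
python3 -c "
from h import *
go([.6,.106,.15],180)"
```

```text
t 7.4 shift [317.4 356.6  90.5] yaw now -179.9 turn -359.9 q [-0.37  1.06  0.22 -0.03  1.8  -1.95] z [ 0.051 -0.047 -0.998] tcp [ 0.912  -0.2456  0.2731]
```

Emit:
{"name": "step_arm", "arguments": {
  "targets": "20 50 -10 0;25 100 -20 0;30 150 -30 0;30 200 -40 0;30 250 -40 0;20 300 -40 0;20 350 -40 0;10 400 -40 0;10 430 -40 0"
}}

```text
t: 8.3
tcp_pos: [0.9009, 0.1893, 0.2927]
tool_rot: [-0.001, 0.999, -0.022, 0.026]
force: [-0.3, -0.4, -0.7]
finger_gap: 0.465
gripper_force: 61.7
```

Emit:
{"name": "step_arm", "arguments": {
  "targets": "-50 10 0 0;-100 20 0 0"
}}

```text
t: 8.5
tcp_pos: [0.9263, 0.1929, 0.272]
tool_rot: [-0.002, 0.999, -0.019, 0.038]
force: [0.5, -0.9, -3.4]
finger_gap: 0.462
gripper_force: 61.8
```

Emit:
{"name": "step_arm", "arguments": {
  "targets": "-50 10 0 0"
}}

```text
t: 8.6
tcp_pos: [0.9403, 0.1913, 0.2677]
tool_rot: [-0.001, 0.998, -0.016, 0.057]
force: [-1.6, 0.1, -0.5]
finger_gap: 0.458
gripper_force: 61.8
```

Emit:
{"name": "step_arm", "arguments": {
  "targets": "-50 10 0 0"
}}

```text
t: 8.7
tcp_pos: [0.952, 0.1918, 0.2618]
tool_rot: [-0.0, 0.997, -0.013, 0.073]
force: [0.1, -0.1, -0.6]
finger_gap: 0.46
gripper_force: 61.8
```

Emit:
{"name": "step_arm", "arguments": {
  "targets": "-150 30 0 0"
}}

```text
t: 8.8
tcp_pos: [0.963, 0.1931, 0.2572]
tool_rot: [-0.001, 0.996, -0.01, 0.088]
force: [0.0, -0.1, -1.2]
finger_gap: 0.463
gripper_force: 61.8
```

```bash
python3 -c "
from h import *
go([.6,.106,.15],180)"
```

```text
t 8.8 shift [376.4 -85.1  43.8] yaw now -179.8 turn -359.8 q [ 0.1   1.08  0.22 -0.04  1.67 -1.48] z [ 0.175 -0.02  -0.984] tcp [0.963  0.1931 0.2572]
```

Emit:
{"name": "step_arm", "arguments": {
  "targets": "-50 10 0 0"
}}

```text
t: 8.9
tcp_pos: [0.9734, 0.1946, 0.2543]
tool_rot: [-0.001, 0.995, -0.007, 0.103]
force: [-0.9, 0.6, -1.9]
finger_gap: 0.457
gripper_force: 61.8
```

Emit:
{"name": "step_arm", "arguments": {
  "targets": "-50 10 0 0"
}}

```text
t: 9.0
tcp_pos: [0.9834, 0.1963, 0.253]
tool_rot: [-0.001, 0.993, -0.004, 0.118]
force: [1.2, 0.4, -1.9]
finger_gap: 0.459
gripper_force: 61.8
```

Emit:
{"name": "step_arm", "arguments": {
  "targets": "-50 10 0 0"
}}

```text
t: 9.1
tcp_pos: [0.9929, 0.198, 0.2533]
tool_rot: [-0.002, 0.991, -0.001, 0.134]
force: [-0.5, 0.5, -2.1]
finger_gap: 0.463
gripper_force: 61.8
```

Emit:
{"name": "step_arm", "arguments": {
  "targets": "-50 10 0 0"
}}

```text
t: 9.2
tcp_pos: [1.002, 0.1997, 0.2552]
tool_rot: [-0.002, 0.989, 0.003, 0.149]
force: [-0.4, -0.1, -1.3]
finger_gap: 0.457
gripper_force: 61.8
```

Emit:
{"name": "step_arm", "arguments": {
  "targets": "-50 10 0 0"
}}

```text
t: 9.3
tcp_pos: [1.0106, 0.2015, 0.2587]
tool_rot: [-0.003, 0.986, 0.006, 0.165]
force: [-0.5, 0.7, -1.4]
finger_gap: 0.46
gripper_force: 61.8
```

Emit:
{"name": "step_arm", "arguments": {
  "targets": "-50 10 0 0"
}}

```text
t: 9.4
tcp_pos: [1.0188, 0.2034, 0.2635]
tool_rot: [-0.003, 0.984, 0.009, 0.18]
force: [0.4, -1.2, -1.5]
finger_gap: 0.458
gripper_force: 61.8
```

Emit:
{"name": "step_arm", "arguments": {
  "targets": "-50 10 0 0"
}}

```text
t: 9.5
tcp_pos: [1.0264, 0.2057, 0.2696]
tool_rot: [-0.004, 0.981, 0.012, 0.195]
force: [-0.6, -0.9, -0.9]
finger_gap: 0.46
gripper_force: 61.8
```

```bash
python3 -c "
from h import *
go([.6,.106,.15],180)"
```

```text
t 9.5 shift [440.  -97.1 -55.2] yaw now -179.8 turn -359.8 q [ 0.09  1.08  0.22 -0.01  1.45 -1.49] z [ 0.383  0.026 -0.924] tcp [1.0264 0.2057 0.2696]
```

Emit:
{"name": "step_arm", "arguments": {
  "targets": "-50 10 0 0"
}}

```text
t: 9.6
tcp_pos: [1.0335, 0.2082, 0.2771]
tool_rot: [-0.005, 0.978, 0.016, 0.21]
force: [0.7, 0.4, -1.6]
finger_gap: 0.462
gripper_force: 61.8
```

```bash
python3 -c "
from h import *
a=np.array([-.406,-.025,.9135]);tip=np.array([.602,.106,.1063])
go(tip+.08*a,180); go(tip+.0216*a,180)"
```

```text
t 9.6 shift [ 463.4  -99.6 -104.9] yaw now -179.8 turn -359.8 q [ 0.1   1.08  0.22 -0.01  1.42 -1.49] z [ 0.411  0.033 -0.911] tcp [1.0335 0.2082 0.2771]
t 9.6 shift [ 463.7 -100.   -46.5] yaw now -179.8 turn -359.8 q [ 0.1   1.08  0.22 -0.01  1.42 -1.49] z [ 0.411  0.033 -0.911] tcp [1.0335 0.2082 0.2771]
```

Emit:
{"name": "step_arm", "arguments": {
  "targets": "40 -12 -20 0;86 -24 -40 -7;132 -36 -60 -15;178 -48 -80 -23;224 -60 -90 -31;270 -70 -100 -39;316 -80 -105 -47;362 -88 -105 -55;408 -95 -105 -63;455 -99 -105 -67;463 -100 -105 -67;463 -100 -105 -67"
}}

```text
t: 10.8
tcp_pos: [0.567, 0.107, 0.1805]
tool_rot: [-0.543, 0.814, -0.104, 0.179]
force: [0.5, -0.1, -1.2]
finger_gap: 0.46
gripper_force: 61.9
```

```bash
python3 - <<'E'
from h import *
a=np.array([-.406,-.025,.9135]);tip=np.array([.602,.106,.1063])
go(tip+.0216*a)
M=R.from_quat(manip.sense()['tool_rot']).as_matrix()
c=np.radians(3.5);Sx=np.array([np.cos(c)*.9135,np.sin(c)*.9135,.4067]);Sz=np.array([-np.cos(c)*.4067,-np.sin(c)*.4067,.9135]);Sy=np.cross(Sz,Sx)
print('nut x angle in seat',np.arctan2(M[:,0]@Sy,M[:,0]@Sx)+np.pi)
C=cal('wrist'); im=manip.snapshot('wrist'); cv2.imwrite('pics/w2.png',im[:,:,::-1]); print('tip',proj(C,tip),'seat',proj(C,tip-.028*a))
for q in ('stud_tip','seat'):
  for r in manip.mark_of('wrist',q): print(q,r['p'],r['position'])
E
```

```text
t 10.8 shift [ 2.1 -2.9 60.4] yaw now -110.6 turn None q [-0.03  0.43  1.92  0.1   0.38 -2.85] z [ 0.405  0.025 -0.914] tcp [0.567  0.107  0.1805]
nut x angle in seat 1.1150260462943549
tip [315.73723491 238.74614463] seat [316.19257772 227.31760131]
```

View pics/w2.png

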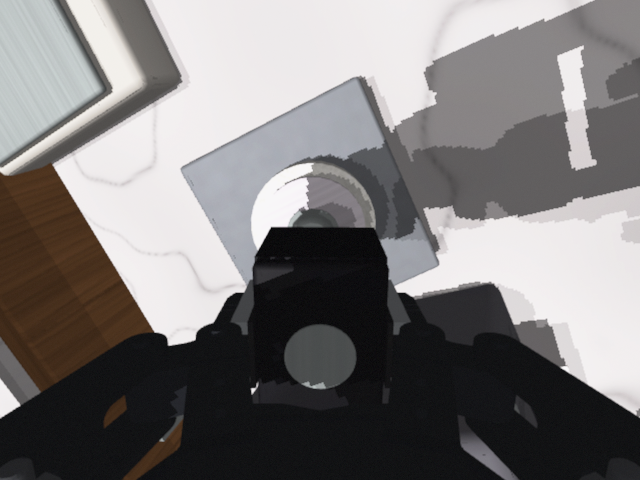

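Emit:
{"name": "step_arm", "arguments": {
  "targets": "2 -3 30 0;2 -3 60 0;2 -3 72 0;2 -3 78 0;2 -3 82 0;2 -3 82 0"
}}

```text
t: 11.55
tcp_pos: [0.6047, 0.1072, 0.1064]
tool_rot: [-0.541, 0.815, -0.107, 0.177]
force: [-2.1, -6.1, -3.6]
finger_gap: 0.462
gripper_force: 61.6
```

Emit:
{"name": "step_arm", "arguments": {
  "targets": "0 0 2 0;0 0 4 0;0 0 4 0"
}}

```text
t: 11.85
tcp_pos: [0.6054, 0.1072, 0.1042]
tool_rot: [-0.542, 0.815, -0.108, 0.177]
force: [-7.9, -9.2, 6.8]
finger_gap: 0.459
gripper_force: 63.0
```

```bash
cat >> h.py <<'E'
a=np.array([-.406,-.025,.9135]);tip=np.array([.602,.106,.1063])
c=np.radians(3.5);Sx=np.array([np.cos(c)*.9135,np.sin(c)*.9135,.4067]);Sz=np.array([-np.cos(c)*.4067,-np.sin(c)*.4067,.9135]);Sy=np.cross(Sz,Sx);Sm=np.c_[Sx,Sy,Sz]
def st(grip=.0066):
    s=manip.sense();M=R.from_quat(s['tool_rot']).as_matrix()
    rim=Sm.T@(s['tcp_pos']+M[:,2]*grip-tip)*1000+[0,0,28]
    print('t',round(s['t'],2),'rim in seat mm',rim.round(1),'nutx',np.round(np.arctan2(M[:,0]@Sy,M[:,0]@Sx),3),'F seat',(Sm.T@s['force']).round(1),'Ftool',(M.T@s['force']).round(1),'T tool',(M.T@s['ft_torque']).round(2),'z',(Sm.T@M[:,2]).round(3),'q6',s['q'][5].round(2))
E
python3 -c "
from h import *
st()"
```

```text
t 11.85 rim in seat mm [ 2.3  0.9 18. ] nutx -2.028 F seat [-5.  -8.7  9.6] Ftool [10.1  0.6 -9.6] T tool [-0.25  1.83  0.03] z [-0.002 -0.009 -1.   ] q6 -2.85
```

Emit:
{"name": "step_arm", "arguments": {
  "targets": "1.5 0 0 0;1.5 0 2 0;1.5 0 3 0;1.5 0 3 0"
}}

```text
t: 12.25
tcp_pos: [0.6066, 0.106, 0.0998]
tool_rot: [-0.541, 0.815, -0.108, 0.176]
force: [-0.5, -9.6, -6.2]
finger_gap: 0.462
gripper_force: 61.3
```

```bash
python3 -c "
from h import *
st()"
```

```text
t 12.25 rim in seat mm [ 1.6 -0.4 13.6] nutx -2.028 F seat [-3.5 -9.6 -5.2] Ftool [10.1 -1.1  5.3] T tool [-0.08  1.74 -0.02] z [-0.003 -0.01  -1.   ] q6 -2.85
```

Emit:
{"name": "step_arm", "arguments": {
  "targets": "1.5 0 3 0;1.5 0 6 0;1.5 0 8 0;1.5 0 8 0"
}}

```text
t: 12.65
tcp_pos: [0.6097, 0.1058, 0.0926]
tool_rot: [-0.541, 0.815, -0.108, 0.176]
force: [-1.7, -6.5, -4.0]
finger_gap: 0.457
gripper_force: 61.5
```

```bash
python3 -c "
from h import *
st()"
```

```text
t 12.65 rim in seat mm [ 1.4 -0.8  5.8] nutx -2.029 F seat [-3.5 -6.4 -2.8] Ftool [7.2 0.3 2.9] T tool [-0.21  1.26  0.05] z [-0.003 -0.011 -1.   ] q6 -2.85
```

Emit:
{"name": "step_arm", "arguments": {
  "targets": "0.5 0 2 0;0.5 0 4 0;0.5 0 5 0;0.5 0 5 0"
}}

```text
t: 13.05
tcp_pos: [0.6112, 0.1057, 0.0891]
tool_rot: [-0.541, 0.815, -0.109, 0.176]
force: [-7.3, -6.4, 5.6]
finger_gap: 0.459
gripper_force: 62.9
```

```bash
python3 -c "
from h import *
st()"
```

```text
t 13.05 rim in seat mm [ 1.3 -0.9  2. ] nutx -2.029 F seat [-4.8 -5.9  8.2] Ftool [ 7.5  1.6 -8.2] T tool [-0.28  1.16  0.05] z [-0.002 -0.012 -1.   ] q6 -2.85
```

Emit:
{"name": "step_arm", "arguments": {
  "targets": "0.5 0 0 8.5;0.5 0 0 17;0.5 0 0 25.5;0.5 0 0 34;0.5 0 0.1 42.5;0.5 0 0.5 51;0.5 0 0.8 58;0.5 0 0.8 58"
}}

```text
t: 13.85
tcp_pos: [0.611, 0.1061, 0.0883]
tool_rot: [-0.077, 0.975, -0.009, 0.207]
force: [-8.0, -3.4, 6.3]
finger_gap: 0.457
gripper_force: 62.7
```

```bash
python3 -c "
from h import *
st()"
```

```text
t 13.85 rim in seat mm [ 0.9 -0.5  1.3] nutx -3.043 F seat [-4.9 -2.9  9.2] Ftool [ 5.2 -2.5 -9.1] T tool [0.51 0.75 0.15] z [-0.003 -0.011 -1.   ] q6 -1.84
```

Emit:
{"name": "step_arm", "arguments": {
  "targets": "0 0 -2 0;0 0 -4 0;0 0 -4 0"
}}

```text
t: 14.15
tcp_pos: [0.6099, 0.106, 0.0906]
tool_rot: [-0.078, 0.975, -0.009, 0.206]
force: [-2.3, -2.6, -5.1]
finger_gap: 0.458
gripper_force: 63.0
```

```bash
python3 -c "
from h import *
st()"
```

```text
t 14.15 rim in seat mm [ 0.8 -0.6  3.9] nutx -3.041 F seat [-4.3 -2.4 -3.6] Ftool [ 4.5 -1.9  3.7] T tool [0.46 0.66 0.03] z [-0.003 -0.011 -1.   ] q6 -1.84
```

Emit:
{"name": "step_arm", "arguments": {
  "targets": "0 0 -2 0;0 0 -4 0;0 0 -4 0"
}}

```text
t: 14.45
tcp_pos: [0.6093, 0.106, 0.0919]
tool_rot: [-0.078, 0.975, -0.009, 0.206]
force: [8.9, -1.6, -25.5]
finger_gap: 0.46
gripper_force: 66.8
```

```bash
python3 -c "
from h import *
st()"
```

```text
t 14.45 rim in seat mm [ 0.8 -0.5  5.3] nutx -3.041 F seat [ -2.4  -2.2 -26.8] Ftool [ 2.4 -1.6 26.9] T tool [0.15 0.18 0.01] z [-0.004 -0.011 -1.   ] q6 -1.84
```

Held against a 27 N pull: the nut has caught, so it is the right one. I screw it home.

Emit:
{"name": "step_arm", "arguments": {
  "targets": "0 0 4 0;0 0 8 0;0 0 8.3 8.5;0 0 8.7 17;0 0 9.1 25.5;0 0 9.5 34;0 0 9.9 42.5;0 0 10.2 50;0 0 10.2 50"
}}

```text
t: 15.35
tcp_pos: [0.6121, 0.107, 0.0873]
tool_rot: [0.342, 0.916, 0.08, 0.192]
force: [-7.6, 0.6, 7.6]
finger_gap: 0.46
gripper_force: 71.2
```

```bash
python3 -c "
from h import *
st()"
```

```text
t 15.35 rim in seat mm [ 1.5  0.3 -0.1] nutx 2.368 F seat [-3.8  1.1 10.1] Ftool [  3.4  -2.  -10.1] T tool [0.72 0.45 0.18] z [-0.   -0.01 -1.  ] q6 -0.97
```

Emit:
{"name": "step_arm", "arguments": {
  "targets": "0 0 0.5 8.5;0 0 0.9 17;0 0 1.2 25;0 0 1.2 25"
}}

```text
t: 15.75
tcp_pos: [0.6126, 0.107, 0.0874]
tool_rot: [0.532, 0.821, 0.12, 0.171]
force: [-11.5, -1.7, 17.6]
finger_gap: 0.461
gripper_force: 72.3
```

```bash
python3 -c "
from h import *
st()"
```

```text
t 15.75 rim in seat mm [ 2.   0.3 -0.2] nutx 1.932 F seat [-3.4 -1.  20.8] Ftool [  0.1  -3.6 -20.8] T tool [1.04 0.12 0.28] z [ 0.001 -0.011 -1.   ] q6 -0.54
```

Emit:
{"name": "step_arm", "arguments": {
  "targets": "0 0 0.2 5;0 0 0.3 10;0 0 0.3 10"
}}

```text
t: 16.05
tcp_pos: [0.6127, 0.1069, 0.0875]
tool_rot: [0.601, 0.771, 0.134, 0.16]
force: [-11.9, -1.4, 20.8]
finger_gap: 0.461
gripper_force: 72.6
```

```bash
python3 -c "
from h import *
st()"
```

```text
t 16.05 rim in seat mm [ 2.2  0.2 -0.2] nutx 1.759 F seat [-2.4 -0.6 23.8] Ftool [ -0.4  -2.5 -23.8] T tool [ 1.09 -0.07  0.04] z [ 0.002 -0.011 -1.   ] q6 -0.36
```

Emit:
{"name": "step_arm", "arguments": {
  "targets": "0 0 -0.5 6;0 0 -0.5 12;0 0 -0.5 12"
}}

```text
t: 16.35
tcp_pos: [0.6129, 0.1068, 0.0876]
tool_rot: [0.679, 0.704, 0.15, 0.145]
force: [-11.9, -1.5, 16.4]
finger_gap: 0.455
gripper_force: 72.1
```

```bash
python3 - <<'E'
from h import *
st(); im=manip.snapshot('wrist'); cv2.imwrite('pics/w3.png',im[:,:,::-1])
s=manip.snapshot('scene'); cv2.imwrite('pics/s3.png',s[:,:,::-1])
b=cv2.resize(s[265:365,420:530,::-1],None,fx=4,fy=4,interpolation=2); w=cv2.resize(im[:,120:520,::-1],(333,400)); cv2.imwrite('pics/c3.png',np.hstack([b,w]))
E
```

```text
t 16.35 rim in seat mm [ 2.4  0.1 -0.1] nutx 1.549 F seat [-4.2 -0.8 19.8] Ftool [ -1.1  -4.2 -19.8] T tool [ 0.98 -0.23  0.18] z [ 0.002 -0.011 -1.   ] q6 -0.15
```

View pics/c3.png

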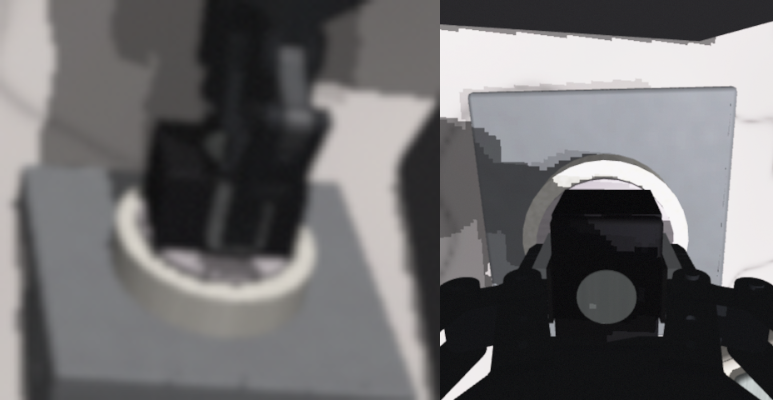

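Emit:
{"name": "step_arm", "arguments": {
  "targets": "0 0 -1.5 0;0 0 -3 0;0 0 -3 0"
}}

```text
t: 16.75
tcp_pos: [0.6122, 0.1068, 0.0892]
tool_rot: [0.678, 0.704, 0.15, 0.145]
force: [-5.4, 0.3, 7.9]
finger_gap: 0.458
gripper_force: 70.7
```

```bash
python3 -c "
from h import *
st()"
```

```text
t 16.75 rim in seat mm [2.4 0.1 1.6] nutx 1.549 F seat [-1.7  0.6  9.4] Ftool [ 0.5 -1.7 -9.4] T tool [0.75 0.01 0.17] z [ 0.001 -0.011 -1.   ] q6 -0.15
```

Emit:
{"name": "step_arm", "arguments": {
  "targets": "0 0 -1.5 0;0 0 -3 0;0 0 -3 0"
}}

```text
t: 17.05
tcp_pos: [0.6114, 0.1066, 0.091]
tool_rot: [0.678, 0.704, 0.15, 0.145]
force: [-2.7, 2.0, 6.3]
finger_gap: 0.462
gripper_force: 70.5
```

```bash
python3 -c "
from h import *
st()"
```

```text
t 17.05 rim in seat mm [ 2.4 -0.   3.6] nutx 1.55 F seat [0.2 2.1 6.8] Ftool [ 2.   0.2 -6.8] T tool [0.42 0.35 0.08] z [ 0.001 -0.011 -1.   ] q6 -0.15
```

Emit:
{"name": "step_arm", "arguments": {
  "targets": "0 0 -2 0;0 0 -4 0;0 0 -4 0"
}}

```text
t: 17.35
tcp_pos: [0.6096, 0.1064, 0.0936]
tool_rot: [0.679, 0.705, 0.149, 0.145]
force: [-0.6, 3.0, 0.1]
finger_gap: 0.457
gripper_force: 69.7
```

```bash
python3 -c "
from h import *
st()"
```

```text
t 17.35 rim in seat mm [ 1.8 -0.2  6.7] nutx 1.55 F seat [-0.4  3.1  0.3] Ftool [ 3.  -0.4 -0.3] T tool [ 0.16  0.54 -0.01] z [-0.    -0.011 -1.   ] q6 -0.15
```

Emit:
{"name": "step_arm", "arguments": {
  "targets": "0 0 -2 0;0 0 -4 0;0 0 -4 0"
}}

```text
t: 17.65
tcp_pos: [0.6071, 0.1062, 0.0971]
tool_rot: [0.679, 0.705, 0.149, 0.144]
force: [0.1, 3.9, -0.7]
finger_gap: 0.46
gripper_force: 69.6
```

```bash
python3 -c "
from h import *
st()"
```

```text
t 17.65 rim in seat mm [ 0.9 -0.2 10.9] nutx 1.55 F seat [ 0.   3.9 -0.8] Ftool [ 3.9 -0.1  0.8] T tool [0.27 0.58 0.04] z [-0.002 -0.011 -1.   ] q6 -0.15
```

Emit:
{"name": "step_arm", "arguments": {
  "targets": "0 0 3 0;0 0 6 4;0 0 7.5 8;0 0 7.5 16;0 0 7.5 24;0 0 7.5 32;0 0 7.5 40;0 0 7.5 48;0 0 7.5 56;0 0 7.5 64;0 0 7.5 72;0 0 7.5 80"
}}

```text
t: 18.85
tcp_pos: [0.6116, 0.1062, 0.0912]
tool_rot: [0.973, 0.101, 0.208, 0.015]
force: [-0.0, 3.6, 1.8]
finger_gap: 0.454
gripper_force: 70.1
```

```bash
python3 -c "
from h import *
st()"
```

```text
t 18.85 rim in seat mm [ 2.6 -0.5  3.8] nutx 0.148 F seat [0.9 3.6 1.6] Ftool [ 1.5 -3.4 -1.6] T tool [ 0.69 -0.03 -0.2 ] z [ 0.002 -0.011 -1.   ] q6 1.25
```

Emit:
{"name": "step_arm", "arguments": {
  "targets": "0 0 -2 0;0 0 -3 0;0 0 -3 0"
}}

```text
t: 19.15
tcp_pos: [0.6113, 0.1056, 0.092]
tool_rot: [0.973, 0.104, 0.208, 0.016]
force: [9.2, 1.8, -12.7]
finger_gap: 0.46
gripper_force: 67.9
```

```bash
python3 -c "
from h import *
st()"
```

```text
t 19.15 rim in seat mm [ 2.6 -1.   4.6] nutx 0.155 F seat [  3.3   1.2 -15.4] Ftool [ 3.5 -0.9 15.4] T tool [ 0.25  0.13 -0.06] z [ 0.    -0.012 -1.   ] q6 1.25
```

Emit:
{"name": "step_arm", "arguments": {
  "targets": "0 0 1 0;0 0 1.4 8.5;0 0 1.7 17;0 0 2.1 25.5;0 0 2.5 34;0 0 2.9 42.5;0 0 3.3 51;0 0 3.3 51"
}}

```text
t: 19.95
tcp_pos: [0.6123, 0.106, 0.091]
tool_rot: [0.922, -0.325, 0.195, -0.076]
force: [2.4, 0.4, 1.4]
finger_gap: 0.458
gripper_force: 69.9
```

```bash
python3 -c "
from h import *
st()"
```

```text
t 19.95 rim in seat mm [ 3.2 -0.7  3.3] nutx -0.736 F seat [2.8 0.3 0.3] Ftool [ 1.9 -2.1 -0.3] T tool [ 0.49 -0.19  0.22] z [ 0.003 -0.011 -1.   ] q6 2.13
```

Emit:
{"name": "step_arm", "arguments": {
  "targets": "0 0 0.4 8.5;0 0 0.8 17;0 0 0.8 17"
}}

```text
t: 20.25
tcp_pos: [0.6128, 0.1058, 0.0904]
tool_rot: [0.864, -0.457, 0.182, -0.104]
force: [3.7, 0.4, 2.8]
finger_gap: 0.461
gripper_force: 69.8
```

```bash
python3 -c "
from h import *
st()"
```

```text
t 20.25 rim in seat mm [ 3.4 -0.9  2.5] nutx -1.031 F seat [4.6 0.1 1. ] Ftool [ 2.2 -4.  -1. ] T tool [ 0.63 -0.25  0.15] z [ 0.003 -0.012 -1.   ] q6 2.43
```

Emit:
{"name": "step_arm", "arguments": {
  "targets": "0 0 0.3 6;0 0 0.5 11;0 0 0.5 11"
}}

```text
t: 20.55
tcp_pos: [0.6128, 0.1055, 0.0898]
tool_rot: [0.817, -0.537, 0.171, -0.12]
force: [3.6, -1.7, 2.8]
finger_gap: 0.461
gripper_force: 70.0
```

```bash
python3 -c "
from h import *
st()"
```

```text
t 20.55 rim in seat mm [ 3.1 -1.3  2. ] nutx -1.222 F seat [ 4.3 -2.   1.1] Ftool [ 3.3 -3.3 -1.1] T tool [0.5  0.12 0.14] z [ 0.002 -0.012 -1.   ] q6 2.62
```

Emit:
{"name": "step_arm", "arguments": {
  "targets": "0 0 0 3;0 0 0 5;0 0 0 5"
}}

```text
t: 20.85
tcp_pos: [0.6133, 0.1054, 0.0897]
tool_rot: [0.794, -0.571, 0.166, -0.128]
force: [4.5, -2.9, 1.8]
finger_gap: 0.457
gripper_force: 69.9
```

```bash
python3 -c "
from h import *
st()"
```

```text
t 20.85 rim in seat mm [ 3.5 -1.4  1.7] nutx -1.306 F seat [ 4.7 -3.2 -0.1] Ftool [ 4.3 -3.7  0.2] T tool [ 0.59  0.11 -0.37] z [ 0.003 -0.012 -1.   ] q6 2.7
```

Emit:
{"name": "step_arm", "arguments": {
  "targets": "0 0 0 2;0 0 0 4;0 0 0 4;0 0 0 4"
}}

```text
t: 21.25
tcp_pos: [0.6124, 0.1052, 0.0889]
tool_rot: [0.772, -0.6, 0.16, -0.133]
force: [4.8, -2.9, -1.3]
finger_gap: 0.463
gripper_force: 69.6
```

```bash
python3 - <<'E'
from h import *
st()
s=manip.snapshot('scene'); cv2.imwrite('pics/s4.png',s[:,:,::-1]); im=manip.snapshot('wrist')
b=cv2.resize(s[265:365,420:530,::-1],None,fx=4,fy=4,interpolation=2); w=cv2.resize(im[:,120:520,::-1],(333,400)); cv2.imwrite('pics/c4.png',np.hstack([b,w]))
E
```

```text
t 21.25 rim in seat mm [ 2.4 -1.5  1.3] nutx -1.38 F seat [ 3.7 -3.2 -3. ] Ftool [ 3.8 -3.1  3.1] T tool [0.47 0.22 0.14] z [ 0.001 -0.012 -1.   ] q6 2.78
```

View pics/c4.png

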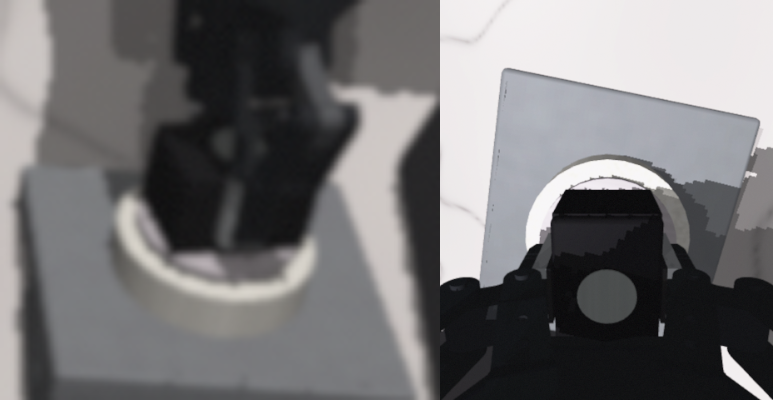

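Emit:
{"name": "step_arm", "arguments": {
  "targets": "0 0 0 0;0 0 0 0;0 0 0 0;0 0 0 0",
  "gripper": 0
}}

```text
t: 21.75
tcp_pos: [0.6102, 0.1064, 0.0884]
tool_rot: [0.772, -0.601, 0.158, -0.132]
force: [0.3, 0.2, 0.1]
finger_gap: 0.998
gripper_force: 0.0
```

Emit:
{"name": "step_arm", "arguments": {
  "targets": "0 0 -30 0;0 0 -70 0;0 0 -100 -8;0 0 -100 -16;0 0 -100 -24.5;0 0 -100 -33;0 0 -100 -41.5;0 0 -100 -50;0 0 -100 -58.5;0 0 -100 -67;0 0 -100 -75.5;0 0 -100 -84"
}}

```text
t: 22.95
tcp_pos: [0.5699, 0.1051, 0.18]
tool_rot: [0.976, 0.073, 0.207, 0.008]
force: [0.9, 0.2, 0.2]
finger_gap: 0.997
gripper_force: 0.0
```

Emit:
{"name": "step_arm", "arguments": {
  "targets": "0 0 0 -8.5;0 0 0 -17;0 0 0 -25.5;0 0 0 -34;0 0 0 -42.5;0 0 0 -51;0 0 0 -59.5;0 0 0 -68;0 0 0 -76.5;0 0 0 -85;0 0 0 -92;0 0 0 -96"
}}

```text
t: 24.15
tcp_pos: [0.57, 0.1051, 0.18]
tool_rot: [0.6, 0.773, 0.132, 0.159]
force: [0.4, 0.3, -1.0]
finger_gap: 0.996
gripper_force: 0.0
```

```bash
python3 - <<'E'
from h import *
st()
C=cal('wrist'); im=manip.snapshot('wrist'); t=manip.snapshot('top')
np.save('w5.npy',im); np.save('C5.npy',C[3]); print(C[:3],proj(C,tip),proj(C,tip-.028*a),proj(C,tip+.014*a))
w=cv2.resize(im[:,:,::-1],(533,400)); 
b=cv2.resize(t[140:205,135:178,::-1],(265,400),interpolation=2); cv2.imwrite('pics/c5.png',np.hstack([w,b]))
E
```

```text
t 24.15 rim in seat mm [  0.7   1.  101.8] nutx 1.764 F seat [-0.   0.3 -1.1] Ftool [0.3 0.  1.1] T tool [0.17 0.05 0.02] z [-0.003 -0.011 -1.   ] q6 -0.33
(np.float64(393.62029678633894), 320.0514330551144, 233.949888714962) [318.16004052 243.56250776] [318.53202787 231.14232765] [317.93952252 250.92532033]
```

View pics/c5.png

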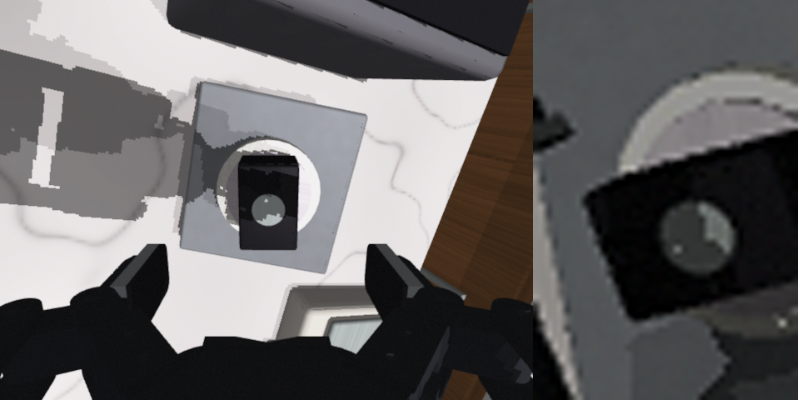

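Emit:
{"name": "step_arm", "arguments": {
  "targets": "0 0 40 0;0 0 80 0;0 0 100 0;0 0 100 0"
}}

```text
t: 24.65
tcp_pos: [0.6102, 0.1062, 0.0858]
tool_rot: [0.602, 0.772, 0.131, 0.157]
force: [-0.3, -0.3, -0.5]
finger_gap: 1.002
gripper_force: 0.0
```

Emit:
{"name": "step_arm", "arguments": {
  "targets": "0 0 0 0;0 0 0 0;0 0 0 0;0 0 0 0;0 0 0 0",
  "gripper": 1,
  "squeeze": 60
}}

```text
t: 25.15
tcp_pos: [0.6111, 0.1064, 0.09]
tool_rot: [0.601, 0.772, 0.133, 0.16]
force: [-2.6, 0.3, 4.9]
finger_gap: 0.456
gripper_force: 63.8
```

```bash
python3 -c "
from h import *
st()"
```

```text
t 25.15 rim in seat mm [ 1.7 -0.3  2.8] nutx 1.759 F seat [-0.3  0.4  5.5] Ftool [ 0.4 -0.3 -5.5] T tool [0.07 0.08 0.01] z [ 0.    -0.011 -1.   ] q6 -0.36
```

Emit:
{"name": "step_arm", "arguments": {
  "targets": "0 0 0 2;0 0 0 4;0 0 0 4"
}}

```text
t: 25.45
tcp_pos: [0.6119, 0.1064, 0.0901]
tool_rot: [0.628, 0.75, 0.139, 0.155]
force: [-1.4, 1.5, 6.7]
finger_gap: 0.462
gripper_force: 64.1
```

```bash
python3 -c "
from h import *
st()"
```

```text
t 25.45 rim in seat mm [ 2.5 -0.3  2.6] nutx 1.689 F seat [1.6 1.6 6.6] Ftool [ 1.3  1.7 -6.7] T tool [-0.1   0.1   0.02] z [ 0.001 -0.011 -1.   ] q6 -0.29
```

Emit:
{"name": "step_arm", "arguments": {
  "targets": "0 0 1 0;0 0 2 0;0 0 2 0"
}}

```text
t: 25.75
tcp_pos: [0.6121, 0.1064, 0.0898]
tool_rot: [0.627, 0.75, 0.14, 0.156]
force: [-7.7, -0.4, 19.2]
finger_gap: 0.456
gripper_force: 66.1
```

```bash
python3 -c "
from h import *
st()"
```

```text
t 25.75 rim in seat mm [ 2.5 -0.3  2.2] nutx 1.69 F seat [ 0.8  0.1 20.6] Ftool [ -0.2   0.8 -20.6] T tool [ 0.2  -0.07 -0.  ] z [ 0.002 -0.011 -1.   ] q6 -0.29
```

Emit:
{"name": "step_arm", "arguments": {
  "targets": "0 0 -1 0;0 0 -2 0;0 0 -4 0;0 0 -4 0"
}}

```text
t: 26.15
tcp_pos: [0.6115, 0.1063, 0.0908]
tool_rot: [0.628, 0.75, 0.139, 0.155]
force: [4.0, 2.0, -2.0]
finger_gap: 0.46
gripper_force: 63.2
```

```bash
python3 -c "
from h import *
st()"
```

```text
t 26.15 rim in seat mm [ 2.4 -0.4  3.4] nutx 1.689 F seat [ 2.9  1.8 -3.5] Ftool [1.5 3.1 3.5] T tool [-0.39  0.27  0.02] z [ 0.001 -0.011 -1.   ] q6 -0.29
```

Emit:
{"name": "step_arm", "arguments": {
  "targets": "0 0 -1 0;0 0 -1 0"
}}

```text
t: 26.35
tcp_pos: [0.6113, 0.1063, 0.0911]
tool_rot: [0.628, 0.75, 0.139, 0.155]
force: [6.9, 3.4, -6.7]
finger_gap: 0.459
gripper_force: 62.5
```

```bash
python3 -c "
from h import *
st()"
```

```text
t 26.35 rim in seat mm [ 2.3 -0.4  3.7] nutx 1.689 F seat [ 3.8  3.  -9. ] Ftool [2.6 4.1 9. ] T tool [-0.48  0.39 -0.05] z [ 0.    -0.011 -1.   ] q6 -0.29
```

Emit:
{"name": "step_arm", "arguments": {
  "targets": "0 0 0 -3;0 0 0 -6;0 0 0 -6;0 0 0 -6"
}}

```text
t: 26.75
tcp_pos: [0.6098, 0.106, 0.0904]
tool_rot: [0.588, 0.782, 0.13, 0.161]
force: [5.5, 0.1, -9.8]
finger_gap: 0.458
gripper_force: 62.7
```

```bash
python3 -c "
from h import *
st()"
```

```text
t 26.75 rim in seat mm [ 0.7 -0.6  3.7] nutx 1.793 F seat [  1.   -0.3 -11.2] Ftool [-0.4  1.  11.2] T tool [-0.17  0.07 -0.09] z [-0.003 -0.011 -1.   ] q6 -0.39
```

Emit:
{"name": "step_arm", "arguments": {
  "targets": "0 0 0 3;0 0 0 6;0 0 0 6;0 0 0 6"
}}

```text
t: 27.15
tcp_pos: [0.6111, 0.1063, 0.0911]
tool_rot: [0.628, 0.75, 0.139, 0.155]
force: [7.3, 3.0, -9.0]
finger_gap: 0.459
gripper_force: 62.4
```

```bash
python3 -c "
from h import *
st()"
```

```text
t 27.15 rim in seat mm [ 2.1 -0.3  3.9] nutx 1.688 F seat [  3.1   2.5 -11.2] Ftool [ 2.3  3.4 11.2] T tool [-0.44  0.35  0.03] z [-0.    -0.011 -1.   ] q6 -0.29
```

Emit:
{"name": "step_arm", "arguments": {
  "targets": "0 0 1 -2;0 0 2 -5;0 0 2 -5"
}}

```text
t: 27.45
tcp_pos: [0.6104, 0.1061, 0.0899]
tool_rot: [0.595, 0.777, 0.131, 0.16]
force: [1.1, -0.8, 1.2]
finger_gap: 0.461
gripper_force: 63.8
```

Emit:
{"name": "step_arm", "arguments": {
  "targets": "0 0 0 0;0 0 0 0;0 0 0 0;0 0 0 0",
  "gripper": 0
}}

```text
t: 27.85
tcp_pos: [0.6103, 0.1063, 0.0896]
tool_rot: [0.595, 0.777, 0.131, 0.16]
force: [-0.2, -0.2, 0.0]
finger_gap: 0.999
gripper_force: 0.0
```

Emit:
{"name": "step_arm", "arguments": {
  "targets": "0 0 -30 0;0 0 -70 0;0 0 -110 0;0 0 -110 0;0 0 -110 0;0 0 -110 0"
}}

```text
t: 28.45
tcp_pos: [0.5658, 0.1047, 0.1894]
tool_rot: [0.595, 0.777, 0.131, 0.16]
force: [-0.6, 1.2, -0.5]
finger_gap: 1.0
gripper_force: 0.0
```

```bash
python3 - <<'E'
from h import *
st(); im=manip.snapshot('wrist'); t=manip.snapshot('top')
w=cv2.resize(im[:,:,::-1],(400,300)); b=t[120:420,120:520,::-1]; cv2.imwrite('pics/c6.png',np.hstack([w,b]))
E
```

```text
t 28.45 rim in seat mm [  0.7   0.9 112.1] nutx 1.776 F seat [-0.7  1.3 -0.3] Ftool [ 1.4 -0.5  0.3] T tool [0.17 0.11 0.03] z [-0.003 -0.011 -1.   ] q6 -0.34
```

View pics/c6.png

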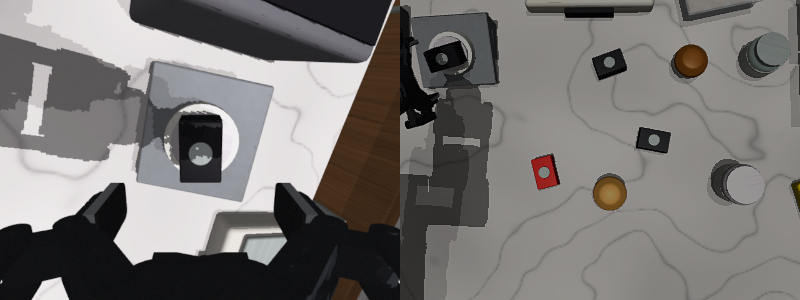

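The nut sits on the stud at the angle I left it (200,150 in the left crop). The other two nuts still stand at (609,64) and (653,139), and the muffins, tin, jar and red nut have not moved. I hand the job in.

```bash
python3 -c "
from station import manip
print(manip.sign_off())"
```

```text
the job is handed in; nothing more can be done
None
```

The first nut I tried was the right one. It is screwed home on the sloping stud: it held when I pulled on it, and pressing on it met the disc's hard stop. The other two nuts, the muffins, tin and jar were left untouched. The job was handed in at about 28.5 s, but the hand-in gave no verdict, and I judged "home" by force and position because the disc itself could not be measured.

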